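# Zero the tag press and open it one turn

## Robot

A 7-joint arm with a two-finger parallel gripper is mounted at the origin on the work surface. World frame = base frame: x ahead of the robot, y to its left, z up, the work surface at z = 0. Lengths are in m, angles in rad, forces in N, time in s.
With the tool pointing down it reaches from about 0.425 to 0.875 m from the base axis. Payload 4.7 kg.
Tool frame: the origin (TCP) lies midway between the tips of the shut fingers; the grasp point (between the pads) lies 19 mm behind it; z points along the fingers, y is the direction in which the jaws open and shut (so a half turn about z gives the same grasp; the last joint's range is limited). The gripper opens to 87 mm and grips with 3 to 60 N. Pads are 19 mm wide; open, the fingers measure 117 mm over their backs; the gripper's body (75 mm by 190 mm) begins 51 mm behind the grasp point.
Start: joints at [1.177, 0.321, -0.07, 1.45, 0.023, 1.371, -0.057], TCP at [0.258, -0.597, 0.192] pointing down, gripper open.
Joint ranges: [-2.86, 2.86], [-0.3, 2.09], [-1.38, 1.24], [0.06, 2.45], [-1.56, 4.7], [0.09, 2.05], [-2.69, 2.69]. Speed limits (rad/s): [2.57, 2.57, 3.14, 3.14, 3.14, 3.14, 3.14].

## Interface

Orientations are given as a rotation vector (axis times angle).
In Python, from bench import * gives the robot as it stands. The module is installed in compiled form; this text tells all that it offers.
- The arm moves only by the tool play_rows, never from a script. Its argument "series" is one flat list of numbers, 7 for each row, row after row: the opening in per cent of the stroke, from 0 (shut) to 100 (fully open), then the shift along the tool's x, y, z in m, then the turn, a rotation vector about the tool's x, y, z in degrees. In form: [fingers, tx, ty, tz, rx, ry, rz, fingers, tx, ty, tz, rx, ry, rz, ...]. A call has 1 to 10 rows; each row is the pose to reach, as a shift and turn from the pose commanded when the call began, along the tool's axes at that moment; what a row does not reach only later rows make up. A row lasts 1/12 s, in which the tool goes at most 41.7 mm and 7.16 degrees, less where a joint would pass 70% of its speed; a pose out of reach is approached as far as the arm can. A call with a gripper value outside its range is refused whole. The fingers move at their own pace and stop on an object; "force" is the grip in N (left out, the last holds). Time passes only in rows, so rows that repeat a pose let the fingers close. It gives the time, the measured TCP pose, the force and the opening at its end, in the units of the state.
- get_state(): the state, without advancing time (a new reading comes with each control period).
- get_image(name): name is "scene" or "side" or "wrist"; returns a dict with "frame" (420x560x3 uint8, red, green, blue), "fx", "fy", "cx", "cy" (pixels), "R" (3x3) and "t" (3): a world point X has camera coordinates R X + t. Camera axes: x right, y down, z forward; pixel columns grow to the right and rows downward; lengths in m; the calibration is good to about 2 mm. A picture is of the moment at which its call begins. There is no depth.
- close_job(): hands the job in, once; it reports no verdict.
The state is a dict: "time": time; "joint_positions": joint angles; "qd": joint speeds; "joint_torque": joint torques, N m; "position": TCP position; "tool_rot": TCP orientation; "ft_force": force on the tool from outside, world axes, zero at the start; "torque": the same for the moment, N m; "grip_width": opening from 0.0 (shut) to 1.0 (fully open).
Only numpy, scipy, OpenCV 4.12 (cv2) and the standard library are available. Lean on these libraries where they do the work, as an engineer would, in place of code of your own. Each camera call takes 0.05 s, during which the arm holds its last target.

## Task

Set the gap of the tag press: by the handle on its handwheel, wind the platen down (clockwise from above) until it has pressed the die down onto its stop and you feel it bear firmly, without crushing the die, then wind it back up by one full turn of the screw. The wheel is loose on its screw, so take up the slack before you count: only turning that moves the screw counts. Let go of the wheel and leave the wares standing around the press where they are.

Things in the scene. Friction and masses are not known exactly. Their poses are not given: they have to be found in the camera images.
- press: the tag press: dark iron bench screw press fixed to the table; bed 190 (its x) x 230 (its y) x 30 mm, two steel columns, crosshead top 200 mm above the table, a handwheel on top (rim radius 50 mm, rim top 242 mm above the table). Only the wheel's handle stands higher. Origin: centre of the bed's underside, on the screw's axis; z up
- wheel_axis (a point): fixed point on the vertical axis of handwheel and screw, 270 mm above the table (the height to grip the handle). Clockwise seen from above lowers the platen, anticlockwise raises it, 12 mm per turn of the screw; the wheel keeps its height. Turning the screw takes a steady 8 N or so at the handle, either way (about half of it stays on the hand when you pause); it stays where it is left
- press_wheel: the handwheel, loose on its screw: free play of about a third of a turn between the two directions; how much lies ahead at the start is unknown. In the play it moves freely (well under 1 N at the handle) while the screw, with the small brass pointer seen under the spokes, stands still. Origin: on the axis, 226 mm above the table
- wheel_handle (a point): centre of the black upright spinner handle on the rim, 50 mm from the axis: round, 18 mm across, from 242 to 289 mm above the table; this point is 270 mm above the table. It spins freely on its pin, so a gripper holding it from above can lead it round the axis without turning itself
- press_platen: the press's steel platen, 100 x 115 x 16 mm, sliding on the columns. Origin: centre of its underside
- platen_face (a point): centre of the platen's underside (same as the platen's origin); at the start 1 to 9 mm above the die
- die: the tag die: loose flat wooden block 90 x 100 x 30 mm with a thin brass face, lying under the platen between low steel lips on a steel bed plate (its top 33 to 36 mm above the table). The plate sits stiffly in the bed: pressed with some 15 N it sinks 1 to 4 mm (unknown) until it lands on its solid stop, and stays down. Origin: centre of its underside
- die_top (a point): centre of the die's top face, 30 mm above its origin; z up. While the die sinks under the platen the handle is hardly heavier than the drag; once it is on its stop the handle grows heavier by about 1 N per 25 N on the die, over a few tens of degrees of wheel. Firmly is 40 N or more on the die (1.5 N above the drag); 180 N (7 N above the drag) crushes it
- mug_pink: pinkish clay mug, 80 mm across, 88 high, handle to its +y; stands by the press; leave alone. Origin: centre of its underside
- mug_teal: dark teal mug, 76 mm across, 84 high, handle to its +y; stands by the press; leave alone. Origin: centre of its underside
- tag_stack: stack of paper tags, 50 x 85 x 24 mm, by the press; leave alone. Origin: centre of its underside
- stamp: turned wooden hand stamp, 36 mm across, 66 high, by the press; leave alone. Origin: centre of its underside
There are look-alikes about, which are no part of the job. Leave any blue or pink look-alike of the die alone.

How it is judged:
By the outcome, as a careful person would: the job done as asked, in the order asked, and still so for the second after the job is handed in, with the robot touching nothing.
It also fails if it takes over 72 s, if anything falls off the work surface, if the arm or the gripper's body presses on something with over 40 N, if the wrist force passes 120 N, or if a joint passes its speed limit or range.

## Working session

There is one attempt and no reset: what is moved stays moved. The work goes in short steps, Python scripts to look and compute and a tool call to move; the robot and the scene stay as the last step left them, time stands still between calls to the robot, and variables do not carry over. Pictures are saved under pics/ and viewed, and the job is handed in when it is done.

Besides the shell and the picture viewer there is one more tool, called after "Request:" as a command line: name --argument value ..., lists and objects as JSON in quotes. play_rows: Moves the arm, as the interface text tells. Its arguments: {"type":"object","properties":{"series":{"type":"array"},"force":{"type":"number"}},"required":["series"]}

```bash
mkdir -p pics
python3 - <<'E'
from bench import *
import cv2
s=get_state();print(s)
for n in("scene","side","wrist"):
    im=get_image(n);cv2.imwrite(f"pics/{n}0.png",im["frame"][:,:,::-1]);print(n,im["fx"],im["cx"],im["cy"],(-im["R"].T@im["t"]).round(3), im["R"].round(2).tolist())
E
```

```text
{'time': 0.0, 'joint_positions': array([ 1.17712017,  0.32182733, -0.07010568,  1.45168524,  0.0225814 ,
        1.370786  , -0.0568896 ]), 'qd': array([-5.27307157e-04,  4.68521732e-04, -1.36747682e-05,  1.82041853e-04,
       -5.86368443e-04, -4.97465076e-04,  9.43651595e-04]), 'joint_torque': array([ 6.20803148e-04, -4.91284811e+01, -4.03308626e-01, -3.12531745e+01,
       -6.37762877e-02,  4.36411088e-02,  1.94163649e-04]), 'position': array([ 0.25749596, -0.59615146,  0.19085377]), 'tool_rot': array([-3.07467756e+00, -6.35815658e-01,  7.22546741e-04]), 'ft_force': array([-0.52948702, -0.18815054, -0.52891973]), 'torque': array([ 0.02389301,  0.0333181 , -0.0378346 ]), 'grip_width': 0.9972938910490275}
scene 441.0345490430615 280.4618254450574 217.07464325385968 [1.233 0.073 0.903] [[-0.05, 1.0, 0.02], [0.7, 0.05, -0.71], [-0.71, -0.03, -0.7]]
side 517.5381197877657 270.9633541012584 211.00116573921156 [0.461 1.066 0.826] [[-1.0, -0.07, 0.02], [-0.06, 0.53, -0.85], [0.04, -0.85, -0.53]]
wrist 337.9187187219531 279.0011420941913 216.315227576668 [ 0.327 -0.565  0.385] [[0.4, -0.92, -0.0], [-0.88, -0.38, 0.28], [-0.25, -0.11, -0.96]]
```

View pics/scene0.png

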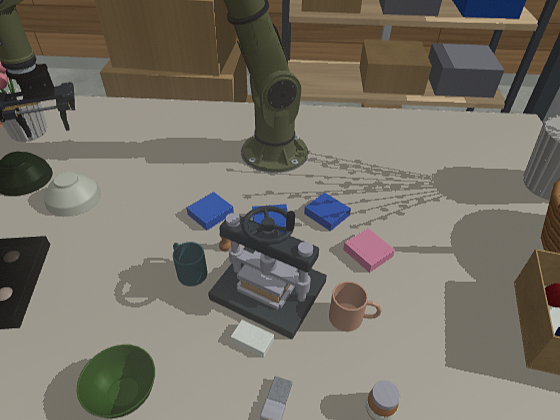

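View pics/side0.png

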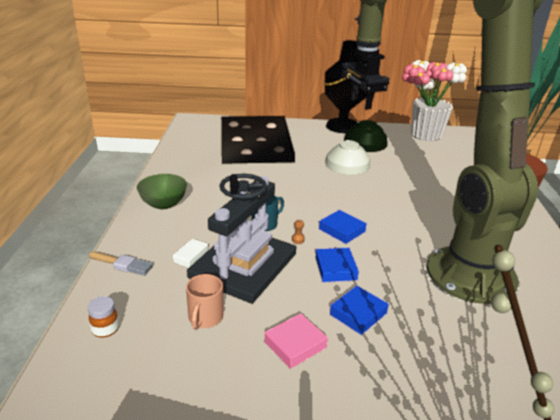

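View pics/wrist0.png

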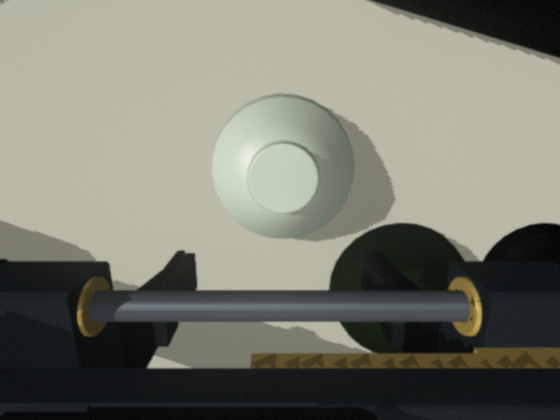

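The press sits near scene pixel (268,250), with the wheel at about (267,225) and the handle at (290,220). In the side view the handle is near (233,183). I'll zoom in on both views.

Run:
```python
import cv2
a=cv2.imread("pics/scene0.png")[195:335,190:340];cv2.imwrite("pics/sc_z.png",cv2.resize(a,None,fx=4,fy=4,interpolation=cv2.INTER_CUBIC)[:600])
a=cv2.imread("pics/side0.png")[165:305,180:310];cv2.imwrite("pics/si_z.png",cv2.resize(a,None,fx=4,fy=4,interpolation=cv2.INTER_CUBIC)[:600])
```

```text
(no output)
```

View pics/sc_z.png

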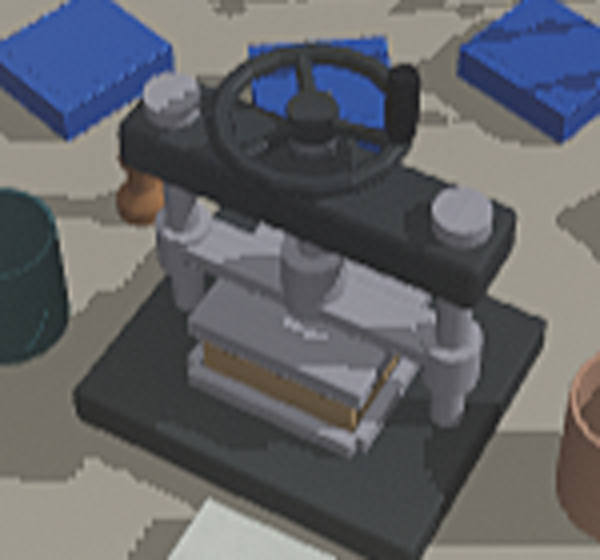

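View pics/si_z.png

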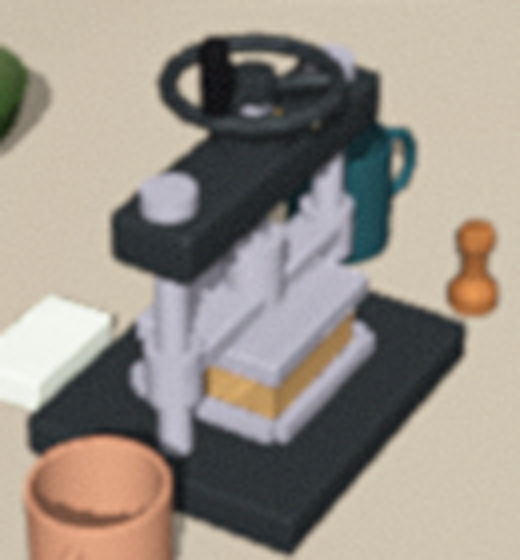

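Scene zoom: rim spans x 210–418, y 45–195, with the handle top at (404,76). Side zoom: handle top at (213,46), rim spans x 160–350, y 35–135. I'll cast the rim and handle rays.

```bash
cat > h.py <<'E'
from bench import *
import numpy as np, cv2
def ray(im,u,v):
    d=im["R"].T@np.array([(u-im["cx"])/im["fx"],(v-im["cy"])/im["fy"],1]);return -im["R"].T@im["t"],d
def onz(im,u,v,z):
    c,d=ray(im,u,v);return c+d*(z-c[2])/d[2]
def tri(rs):
    A=0;b=0
    for c,d in rs:
        d=d/np.linalg.norm(d);P=np.eye(3)-np.outer(d,d);A=A+P;b=b+P@c
    return np.linalg.solve(A,b)
def proj(im,X):
    x=im["R"]@np.asarray(X)+im["t"];return im["fx"]*x[0]/x[2]+im["cx"],im["fy"]*x[1]/x[2]+im["cy"]
def circ(P):
    A=np.c_[2*P[:,:2],np.ones(len(P))];s=np.linalg.lstsq(A,(P[:,:2]**2).sum(1),rcond=None)[0];return s[:2],np.sqrt(s[2]+s[0]**2+s[1]**2)
E
python3 - <<'E'
from h import *
sc=get_image("scene");si=get_image("side")
S=[(210,118),(232,72),(262,52),(310,45),(355,55),(222,150),(250,178),(300,194),(350,188),(395,165)]
I=[(160,88),(175,55),(258,36),(310,43),(343,65),(350,85),(185,120),(250,136),(300,127),(335,108)]
for im,L,ox,oy in((sc,S,190,195),(si,I,180,165)):
    P=np.array([onz(im,ox+u/4-.37,oy+v/4-.37,0.236) for u,v in L]);c,r=circ(P);print(c,r,(np.hypot(*(P[:,:2]-c).T)-r).round(4))
print("handle top",tri([ray(sc,190+404/4,195+76/4),ray(si,180+213/4,165+46/4)]),onz(sc,291,214,.289),onz(si,233.25,176.5,.289))
# blob of the bed
for n,im in(("sc",sc),("si",si)):print(n)
# bed corners top z=.03, zoom px
for u,v in((78,395),(415,552),(545,322)):print("sc",onz(sc,190+u/4,195+v/4,.03))
for u,v in((32,410),(292,515),(463,325)):print("si",onz(si,180+u/4,165+v/4,.03))
E
```

```text
[0.57949063 0.02149866] 0.05477661616055786 [-0.0005  0.0006  0.0021  0.0003 -0.0024 -0.0018 -0.0002  0.001   0.0001
  0.0007]
[0.58094104 0.01852137] 0.05737972737461658 [-0.003   0.0003  0.0005  0.0021 -0.0004 -0.0012  0.0003  0.0034 -0.0001
 -0.0023]
handle top [0.59685059 0.06965042 0.28525465] [0.60125617 0.06985929 0.289     ] [0.59570968 0.07585469 0.289     ]
sc
si
sc [ 0.62133166 -0.11609197  0.03      ]
sc [0.71422868 0.08834143 0.03      ]
sc [0.54828371 0.16404991 0.03      ]
si [0.71107137 0.07756995 0.03      ]
si [0.54307981 0.15896305 0.03      ]
si [ 0.44938256 -0.03741019  0.03      ]
```

Bed diagonals and rim agree on the axis at about (0.581, 0.020). The handle is at about (0.598, 0.067), so its radius of 50 mm checks out. I'll move up and over, turning so that tool x = +y and tool y = +x.

Request:
play_rows --series '[50, 0.029, -0.0245, -0.014, 0, 0, -6.66, 50, 0.058, -0.049, -0.028, 0, 0, -13.3, 50, 0.087, -0.0735, -0.042, 0, 0, -20, 50, 0.116, -0.098, -0.056, 0, 0, -26.6, 50, 0.145, -0.1225, -0.07, 0, 0, -33.3, 50, 0.174, -0.147, -0.084, 0, 0, -40, 50, 0.203, -0.1715, -0.098, 0, 0, -46.6, 50, 0.232, -0.196, -0.112, 0, 0, -53.3, 50, 0.261, -0.2205, -0.126, 0, 0, -60, 50, 0.291, -0.245, -0.14, 0, 0, -66.6]' --force 45

```text
time: 1.08
position: [0.428, -0.2547, 0.3328]
tool_rot: [2.216, 2.226, -0.001]
ft_force: [1.8, -0.8, 0.4]
grip_width: 0.507
```

Run:
```python
from h import *
from scipy.spatial.transform import Rotation as R
s=get_state();print(s["time"],s["position"],R.from_rotvec(s["tool_rot"]).as_matrix().round(3),s["ft_force"],s["joint_positions"].round(2),s["grip_width"])
```

```text
1.0833 [ 0.42797329 -0.25468187  0.33281117] [[-0.005  1.     0.   ]
 [ 1.     0.005 -0.001]
 [-0.001  0.    -1.   ]] [ 1.81120098 -0.78502307  0.35636434] [ 0.9  -0.02 -0.41  1.56 -0.01  1.6   0.5 ] 0.5072659919390855
```

Request:
play_rows --series '[50, 0.028, 0.0225, -0.004, 0, 0, 0, 50, 0.056, 0.045, -0.008, 0, 0, 0, 50, 0.084, 0.0675, -0.012, 0, 0, 0, 50, 0.112, 0.09, -0.016, 0, 0, 0, 50, 0.14, 0.112, -0.02, 0, 0, 0, 50, 0.168, 0.135, -0.025, 0, 0, 0, 50, 0.195, 0.157, -0.03, 0, 0, 0, 50, 0.195, 0.157, -0.03, 0, 0, 0]'

```text
time: 1.75
position: [0.5876, -0.0531, 0.3618]
tool_rot: [-2.208, -2.231, -0.008]
ft_force: [-0.9, 1.3, 0.3]
grip_width: 0.501
```

Run:
```python
from h import *
im=get_image("wrist");cv2.imwrite("pics/w1.png",im["frame"][:,:,::-1])
print(get_state()["ft_force"])
for X in((.581,.020,.242),(.598,.067,.289)):print(proj(im,X))
```

```text
[-0.35688069 -1.2459932  -0.06045943]
(np.float64(272.28986292980386), np.float64(125.10911744858518))
(np.float64(294.89835029557526), np.float64(59.00215991680821))
```

View pics/w1.png

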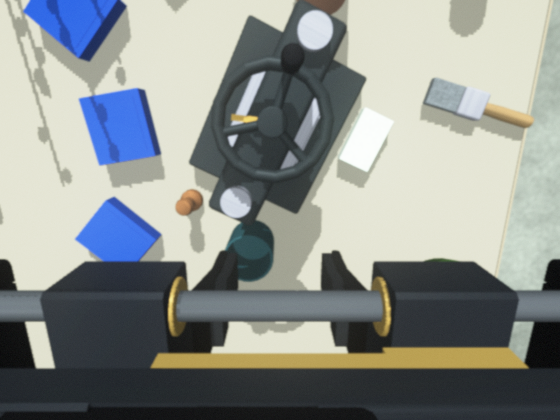

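The wrist view shows the wheel centred at about (272,119), rim x 211–333 and y 57–180, handle top at about (292,53), and the brass pointer at (245,119). Next I'll refine these by masks.

Run:
```python
from h import *
im=get_image("wrist");f=im["frame"]
g=f.max(2)
S=[(211,119),(333,118),(272,180),(229,162),(315,162),(229,75),(316,75),(265,57.5)]
P=np.array([onz(im,u,v,.236) for u,v in S]);print(circ(P))
blk=(g<28)&(np.arange(560)[None]>270)&(np.arange(560)[None]<315)&(np.arange(420)[:,None]<80)
n,l,st,ce=cv2.connectedComponentsWithStats(blk.astype(np.uint8));print(st[1:],ce[1:])
cv2.imwrite("pics/w1z.png",cv2.resize(f[30:190,200:345,::-1],None,fx=3.7,fy=3.7,interpolation=cv2.INTER_CUBIC))
print(onz(im,292,53,.289))
```

```text
(array([0.57933018, 0.01932903]), np.float64(0.054681431029369364))
[] []
[0.59458538 0.06705348 0.289     ]
```

View pics/w1z.png

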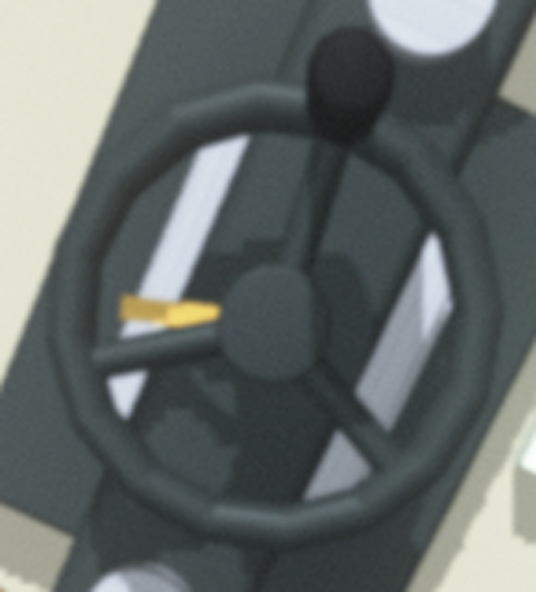

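Run:
```python
from h import *
im=get_image("wrist")
p=onz(im,294.7,48.7,.289);print(p,p[:2]-[.580,.0195],np.hypot(*(p[:2]-[.580,.0195])),np.degrees(np.arctan2(*(p[:2]-[.580,.0195])[::-1])))
s=get_state();print(s["position"],s["time"])
```

```text
[0.59601416 0.06662418 0.289     ] [0.01601416 0.04712418] 0.04977088650508523 71.23075421346653
[ 0.58471775 -0.06161247  0.36152803] 1.9
```

Request:
play_rows --series '[50, 0.035, 0.003, 0, 0, 0, 0, 50, 0.07, 0.006, 0, 0, 0, 0, 50, 0.105, 0.01, 0, 0, 0, 0, 50, 0.1285, 0.0115, 0, 0, 0, 0, 50, 0.1285, 0.0115, 0.03, 0, 0, 0, 50, 0.1285, 0.0115, 0.06, 0, 0, 0, 50, 0.1285, 0.0115, 0.09, 0, 0, 0, 50, 0.1285, 0.0115, 0.11, 0, 0, 0, 50, 0.1285, 0.0115, 0.11, 0, 0, 0, 50, 0.1285, 0.0115, 0.11, 0, 0, 0]'

```text
time: 2.73
position: [0.5957, 0.0647, 0.2515]
tool_rot: [-2.225, -2.217, 0.004]
ft_force: [-0.1, 0.0, 1.3]
grip_width: 0.5
```

Run:
```python
from h import *
s=get_state();print(s["position"],s["time"],s["ft_force"])
im=get_image("wrist");cv2.imwrite("pics/w2.png",im["frame"][:,:,::-1])
```

```text
[0.59574381 0.06473466 0.25151692] 2.7333 [-0.07304815  0.02112901  1.28008425]
```

View pics/w2.png

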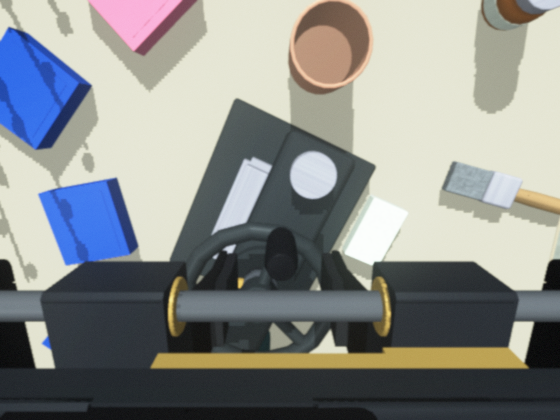

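The handle at (281,250) is centred between the jaws. I'll shift 2 mm and close.

Request:
play_rows --series '[50, 0.002, 0, 0, 0, 0, 0, 10, 0.002, 0, 0, 0, 0, 0, 10, 0.002, 0, 0, 0, 0, 0, 10, 0.002, 0, 0, 0, 0, 0, 10, 0.002, 0, 0, 0, 0, 0, 10, 0.002, 0, 0, 0, 0, 0]' --force 45

```text
time: 3.28
position: [0.5965, 0.069, 0.2522]
tool_rot: [2.222, 2.221, 0.0]
ft_force: [0.2, 0.9, -0.2]
grip_width: 0.208
```

```bash
cat >> h.py <<'E'
AX=np.array([.580,.0195])
def st():
    s=get_state();d=s["position"][:2]-AX;a=np.arctan2(d[1],d[0]);f=s["ft_force"]
    t=np.array([np.sin(a),-np.cos(a)]) # clockwise tangent
    print("t %.2f pos %s r %.4f ang %.2f  F.cw %.2f F.rad %.2f Fz %.2f tz %.2f w %.3f"%(s["time"],s["position"].round(4),np.hypot(*d),np.degrees(a),f[:2]@t,f[:2]@d/np.hypot(*d),f[2],s["torque"][2],s["grip_width"]))
    return s
def rows(a0,degs,pos=None,w=10,r=.05):
    "rows for handle angles a0->degs, relative to current cmd pose assumed at circle angle a0"
    o=[]
    p0=r*np.array([np.cos(np.radians(a0)),np.sin(np.radians(a0))])
    for d in degs:
        p=r*np.array([np.cos(np.radians(d)),np.sin(np.radians(d))])-p0
        o.append([w,round(p[1],4),round(p[0],4),0,0,0,0])
    print(sum(o,[]))
E
python3 - <<'E'
from h import *
st(); rows(71,np.arange(71-10,71-101,-10))
E
```

```text
t 3.28 pos [0.5965 0.069  0.2522] r 0.0522 ang 71.55  F.cw -0.13 F.rad 0.94 Fz -0.20 tz -0.05 w 0.208
[10, np.float64(-0.0035), np.float64(0.008), 0, 0, 0, 0, 10, np.float64(-0.0084), np.float64(0.0152), 0, 0, 0, 0, 10, np.float64(-0.0145), np.float64(0.0215), 0, 0, 0, 0, 10, np.float64(-0.0215), np.float64(0.0266), 0, 0, 0, 0, 10, np.float64(-0.0294), np.float64(0.0304), 0, 0, 0, 0, 10, np.float64(-0.0377), np.float64(0.0328), 0, 0, 0, 0, 10, np.float64(-0.0464), np.float64(0.0337), 0, 0, 0, 0, 10, np.float64(-0.0551), np.float64(0.0331), 0, 0, 0, 0, 10, np.float64(-0.0636), np.float64(0.031), 0, 0, 0, 0, 10, np.float64(-0.0715), np.float64(0.0275), 0, 0, 0, 0]
```

Request:
play_rows --series '[10, -0.0035, 0.008, 0, 0, 0, 0, 10, -0.0084, 0.0152, 0, 0, 0, 0, 10, -0.0145, 0.0215, 0, 0, 0, 0, 10, -0.0215, 0.0266, 0, 0, 0, 0, 10, -0.0294, 0.0304, 0, 0, 0, 0]'

```text
time: 3.7
position: [0.6258, 0.0437, 0.252]
tool_rot: [-2.213, -2.221, -0.002]
ft_force: [-5.1, 7.1, 1.5]
grip_width: 0.156
```

Run:
```python
from h import *
st()
im=get_image("side");cv2.imwrite("pics/s3.png",cv2.resize(im["frame"][165:305,180:310,::-1],None,fx=4,fy=4,interpolation=cv2.INTER_CUBIC));st()
im=get_image("wrist");cv2.imwrite("pics/w3.png",im["frame"][:,:,::-1]);st()
```

```text
t 3.70 pos [0.6258 0.0437 0.252 ] r 0.0518 ang 27.86  F.cw -8.63 F.rad -1.19 Fz 1.54 tz -0.01 w 0.156
t 3.75 pos [0.627  0.0411 0.2519] r 0.0517 ang 24.67  F.cw -5.91 F.rad -0.22 Fz 2.66 tz 0.02 w 0.158
t 3.80 pos [0.627  0.0413 0.252 ] r 0.0518 ang 24.86  F.cw -3.41 F.rad -0.55 Fz 1.27 tz -0.04 w 0.159
```

View pics/w3.png

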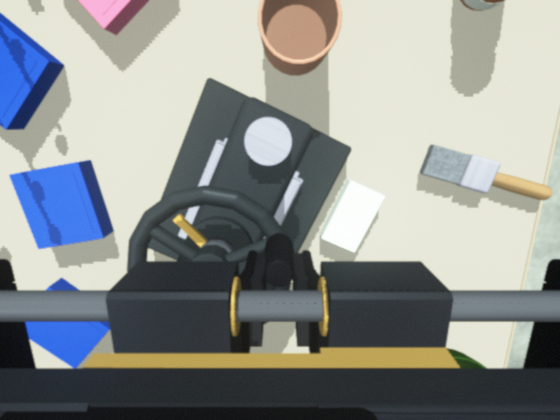

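View pics/s3.png

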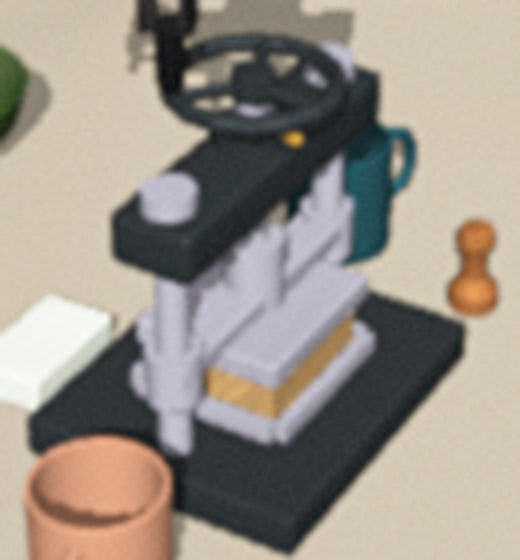

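Run:
```python
from h import *
f=cv2.imread("pics/w3.png");cv2.imwrite("pics/w3z.png",cv2.resize(f[170:350,110:360],None,fx=3.2,fy=3.2,interpolation=cv2.INTER_CUBIC))
im=get_image("wrist");s=st();p=s["position"]
print(proj(im,[p[0],p[1],.289]),proj(im,[*AX,.242]))
for a in (25,30,35,40): print(a,proj(im,[AX[0]+.05*np.cos(np.radians(a)),AX[1]+.05*np.sin(np.radians(a)),.289]))
```

```text
t 3.85 pos [0.627  0.0412 0.2519] r 0.0517 ang 24.77  F.cw -3.97 F.rad -1.89 Fz 2.31 tz 0.01 w 0.158
(np.float64(279.49925082010145), np.float64(277.6358308759584)) (np.float64(208.3792003893929), np.float64(275.7730724253931))
25 (np.float64(276.2799406733707), np.float64(278.59546518515253))
30 (np.float64(272.2822399907217), np.float64(271.6346504629453))
35 (np.float64(267.58436167246305), np.float64(264.9366171160711))
40 (np.float64(262.2146199547392), np.float64(258.56406952633455))
```

View pics/w3z.png

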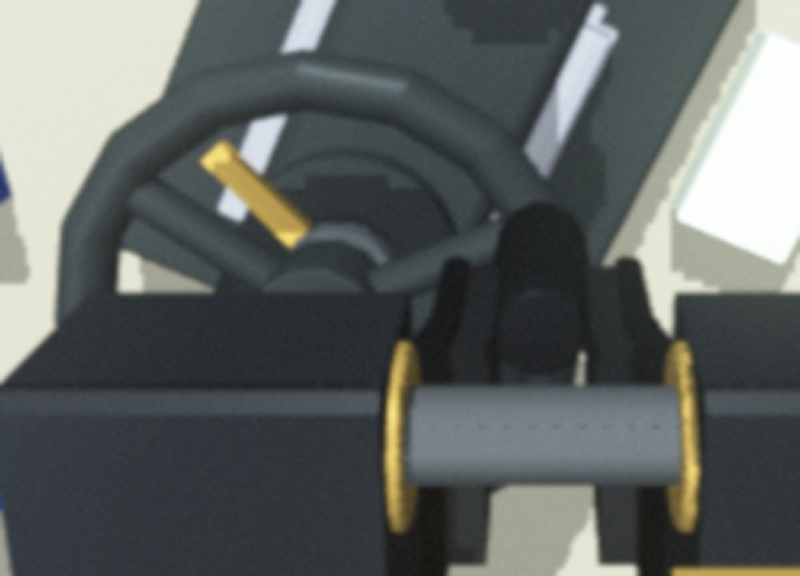

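```bash
cat >> h.py <<'E'
def rows(a0,degs,w=10,r=.05,er=0):
    o=[];c=lambda d:r*np.array([np.cos(np.radians(d)),np.sin(np.radians(d))])
    for d in degs:
        p=c(d)-c(a0); o+=[w,round(float(p[1]),4),round(float(p[0]),4),0,0,0,0]
    print(a0,"->",degs[-1],o)
E
python3 - <<'E'
from h import *
for a in range(21,-355,-25): rows(a,[a-5,a-10,a-15,a-20,a-25])
E
```

```text
21 -> -4 [10, -0.0041, 0.0014, 0, 0, 0, 0, 10, -0.0084, 0.0024, 0, 0, 0, 0, 10, -0.0127, 0.003, 0, 0, 0, 0, 10, -0.017, 0.0033, 0, 0, 0, 0, 10, -0.0214, 0.0032, 0, 0, 0, 0]
-4 -> -29 [10, -0.0043, -0.0005, 0, 0, 0, 0, 10, -0.0086, -0.0014, 0, 0, 0, 0, 10, -0.0128, -0.0026, 0, 0, 0, 0, 10, -0.0168, -0.0042, 0, 0, 0, 0, 10, -0.0208, -0.0061, 0, 0, 0, 0]
-29 -> -54 [10, -0.0037, -0.0023, 0, 0, 0, 0, 10, -0.0072, -0.0049, 0, 0, 0, 0, 10, -0.0105, -0.0078, 0, 0, 0, 0, 10, -0.0135, -0.0109, 0, 0, 0, 0, 10, -0.0162, -0.0143, 0, 0, 0, 0]
-54 -> -79 [10, -0.0024, -0.0036, 0, 0, 0, 0, 10, -0.0045, -0.0075, 0, 0, 0, 0, 10, -0.0062, -0.0115, 0, 0, 0, 0, 10, -0.0076, -0.0156, 0, 0, 0, 0, 10, -0.0086, -0.0198, 0, 0, 0, 0]
-79 -> -104 [10, -0.0006, -0.0043, 0, 0, 0, 0, 10, -0.0009, -0.0087, 0, 0, 0, 0, 10, -0.0008, -0.013, 0, 0, 0, 0, 10, -0.0003, -0.0174, 0, 0, 0, 0, 10, 0.0006, -0.0216, 0, 0, 0, 0]
-104 -> -129 [10, 0.0012, -0.0042, 0, 0, 0, 0, 10, 0.0028, -0.0082, 0, 0, 0, 0, 10, 0.0048, -0.0121, 0, 0, 0, 0, 10, 0.0071, -0.0159, 0, 0, 0, 0, 10, 0.0097, -0.0194, 0, 0, 0, 0]
-129 -> -154 [10, 0.00
[... 1042 characters left out ...]
, -0.0009, 0.0043, 0, 0, 0, 0, 10, -0.0021, 0.0085, 0, 0, 0, 0, 10, -0.0037, 0.0125, 0, 0, 0, 0, 10, -0.0057, 0.0164, 0, 0, 0, 0, 10, -0.0079, 0.0201, 0, 0, 0, 0]
-304 -> -329 [10, -0.0026, 0.0035, 0, 0, 0, 0, 10, -0.0055, 0.0068, 0, 0, 0, 0, 10, -0.0086, 0.0098, 0, 0, 0, 0, 10, -0.0121, 0.0125, 0, 0, 0, 0, 10, -0.0157, 0.0149, 0, 0, 0, 0]
-329 -> -354 [10, -0.0038, 0.0021, 0, 0, 0, 0, 10, -0.0078, 0.0038, 0, 0, 0, 0, 10, -0.012, 0.0052, 0, 0, 0, 0, 10, -0.0162, 0.0062, 0, 0, 0, 0, 10, -0.0205, 0.0069, 0, 0, 0, 0]
-354 -> -379 [10, -0.0044, 0.0003, 0, 0, 0, 0, 10, -0.0087, 0.0002, 0, 0, 0, 0, 10, -0.013, -0.0003, 0, 0, 0, 0, 10, -0.0173, -0.0012, 0, 0, 0, 0, 10, -0.0215, -0.0025, 0, 0, 0, 0]
```

Request:
play_rows --series '[10, -0.0041, 0.0014, 0, 0, 0, 0, 10, -0.0084, 0.0024, 0, 0, 0, 0, 10, -0.0127, 0.003, 0, 0, 0, 0, 10, -0.017, 0.0033, 0, 0, 0, 0, 10, -0.0214, 0.0032, 0, 0, 0, 0]' --force 55

```text
time: 4.27
position: [0.6309, 0.0227, 0.252]
tool_rot: [-2.215, -2.223, -0.009]
ft_force: [1.1, 8.3, -0.8]
grip_width: 0.151
```

Run:
```python
from h import *
st()
```

```text
t 4.27 pos [0.6309 0.0227 0.252 ] r 0.0510 ang 3.65  F.cw -8.16 F.rad 1.64 Fz -0.77 tz 0.07 w 0.151
```

Request:
play_rows --series '[10, -0.0043, -0.0005, 0, 0, 0, 0, 10, -0.0086, -0.0014, 0, 0, 0, 0, 10, -0.0128, -0.0026, 0, 0, 0, 0, 10, -0.0168, -0.0042, 0, 0, 0, 0, 10, -0.0208, -0.0061, 0, 0, 0, 0]'

```text
time: 4.68
position: [0.6264, 0.0008, 0.2521]
tool_rot: [2.218, 2.224, 0.011]
ft_force: [4.9, 6.7, -2.1]
grip_width: 0.156
```

Run:
```python
from h import *
st()
```

```text
t 4.68 pos [0.6264 0.0008 0.2521] r 0.0500 ang -22.00  F.cw -8.02 F.rad 2.05 Fz -2.10 tz -0.01 w 0.156
```

Request:
play_rows --series '[10, -0.0037, -0.0023, 0, 0, 0, 0, 10, -0.0072, -0.0049, 0, 0, 0, 0, 10, -0.0105, -0.0078, 0, 0, 0, 0, 10, -0.0135, -0.0109, 0, 0, 0, 0, 10, -0.0162, -0.0143, 0, 0, 0, 0]'

```text
time: 5.1
position: [0.6127, -0.0171, 0.2521]
tool_rot: [2.218, 2.221, 0.011]
ft_force: [7.4, 5.1, -2.5]
grip_width: 0.153
```

Run:
```python
from h import *
st()
im=get_image("side");cv2.imwrite("pics/s4.png",cv2.resize(im["frame"][220:290,220:290,::-1],None,fx=8,fy=8,interpolation=cv2.INTER_CUBIC));st()
im=get_image("wrist");cv2.imwrite("pics/w4.png",im["frame"][:,:,::-1]);st()
```

```text
t 5.10 pos [ 0.6127 -0.0171  0.2521] r 0.0490 ang -48.22  F.cw -8.90 F.rad 1.16 Fz -2.49 tz -0.03 w 0.153
t 5.15 pos [ 0.6119 -0.0179  0.2521] r 0.0492 ang -49.55  F.cw -6.30 F.rad -0.49 Fz -0.84 tz 0.01 w 0.155
t 5.20 pos [ 0.6119 -0.0178  0.2521] r 0.0491 ang -49.45  F.cw -5.82 F.rad 1.08 Fz -2.66 tz 0.02 w 0.152
```

View pics/s4.png

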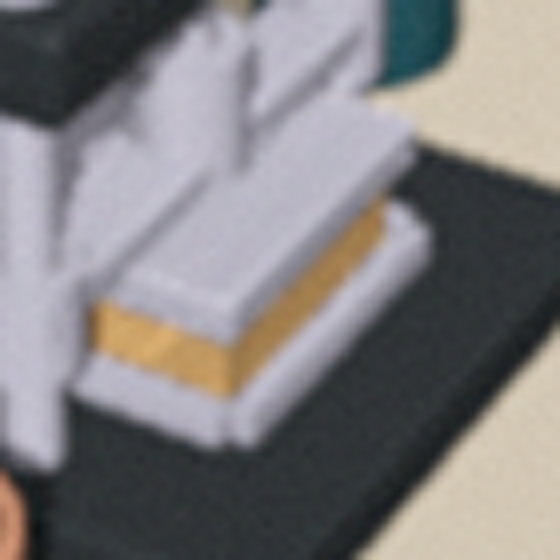

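View pics/w4.png

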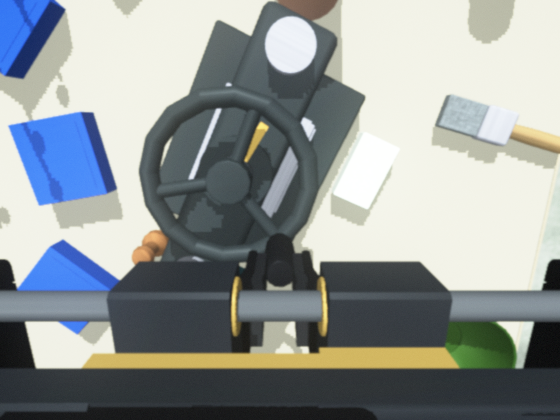

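```bash
cat >> h.py <<'E'
def ptr(im=None,save=None):
    im=im or get_image("wrist");f=im["frame"];h=cv2.cvtColor(f,cv2.COLOR_RGB2HSV)
    u,v=proj(im,[*AX,.207]);m=cv2.inRange(h,(15,110,70),(32,255,255))
    yy,xx=np.mgrid[:420,:560];P=onz(im,u,v,.207)
    m[(np.hypot(xx-u,yy-v)>75)|(yy>262)]=0
    n,l,s,c=cv2.connectedComponentsWithStats(m)
    if n<2: print("no ptr",u,v);return
    k=[i for i in range(1,n) if s[i,4]>12]
    for i in k:
        p=onz(im,*c[i],.207)[:2]-AX;print("ptr ang %.2f r %.4f area %d px %s"%(np.degrees(np.arctan2(p[1],p[0])),np.hypot(*p),s[i,4],c[i].round(1)))
    if save: cv2.imwrite(save,f[:,:,::-1])
E
python3 - <<'E'
from h import *
ptr()
f=cv2.imread("pics/w3.png");
for a in (-54,-64,-74,-84,-94,-104):rows(a,[a-5,a-10])
E
```

```text
ptr ang 59.49 r 0.0313 area 317 px [255.7 139.4]
-54 -> -64 [10, -0.0024, -0.0036, 0, 0, 0, 0, 10, -0.0045, -0.0075, 0, 0, 0, 0]
-64 -> -74 [10, -0.0017, -0.004, 0, 0, 0, 0, 10, -0.0031, -0.0081, 0, 0, 0, 0]
-74 -> -84 [10, -0.001, -0.0042, 0, 0, 0, 0, 10, -0.0017, -0.0086, 0, 0, 0, 0]
-84 -> -94 [10, -0.0003, -0.0044, 0, 0, 0, 0, 10, -0.0002, -0.0087, 0, 0, 0, 0]
-94 -> -104 [10, 0.0005, -0.0043, 0, 0, 0, 0, 10, 0.0014, -0.0086, 0, 0, 0, 0]
-104 -> -114 [10, 0.0012, -0.0042, 0, 0, 0, 0, 10, 0.0028, -0.0082, 0, 0, 0, 0]
```

Request:
play_rows --series '[10, -0.0024, -0.0036, 0, 0, 0, 0, 10, -0.0045, -0.0075, 0, 0, 0, 0, 10, -0.0062, -0.0115, 0, 0, 0, 0]'

```text
time: 5.5
position: [0.6014, -0.0241, 0.2521]
tool_rot: [2.218, 2.219, 0.01]
ft_force: [7.6, 3.4, -3.7]
grip_width: 0.154
```

Run:
```python
from h import *
st();ptr();st()
```

```text
t 5.50 pos [ 0.6014 -0.0241  0.2521] r 0.0486 ang -63.87  F.cw -8.33 F.rad 0.26 Fz -3.69 tz -0.05 w 0.154
ptr ang 45.30 r 0.0323 area 237 px [280.6 136. ]
t 5.55 pos [ 0.6005 -0.0246  0.2521] r 0.0486 ang -65.07  F.cw -6.91 F.rad -0.76 Fz -1.66 tz -0.00 w 0.153
```

Request:
play_rows --series '[10, -0.0014, -0.0041, 0, 0, 0, 0, 10, -0.0024, -0.0084, 0, 0, 0, 0, 10, -0.003, -0.0127, 0, 0, 0, 0, 10, -0.0033, -0.017, 0, 0, 0, 0]'

```text
time: 5.88
position: [0.5846, -0.0284, 0.2521]
tool_rot: [2.219, 2.217, 0.009]
ft_force: [7.8, 2.3, -3.4]
grip_width: 0.154
```

Run:
```python
from h import *
st();ptr();st()
for a in range(-89,-360,-20): rows(a,[a-5,a-10,a-15,a-20])
```

```text
t 5.88 pos [ 0.5846 -0.0284  0.2521] r 0.0481 ang -84.56  F.cw -7.96 F.rad -1.59 Fz -3.43 tz -0.04 w 0.154
ptr ang 24.44 r 0.0347 area 96 px [317.6 142.2]
t 5.93 pos [ 0.5837 -0.0285  0.2521] r 0.0481 ang -85.63  F.cw -7.28 F.rad -1.32 Fz -3.05 tz -0.06 w 0.153
-89 -> -109 [10, 0.0001, -0.0044, 0, 0, 0, 0, 10, 0.0006, -0.0087, 0, 0, 0, 0, 10, 0.0015, -0.013, 0, 0, 0, 0, 10, 0.0027, -0.0172, 0, 0, 0, 0]
-109 -> -129 [10, 0.0016, -0.0041, 0, 0, 0, 0, 10, 0.0035, -0.008, 0, 0, 0, 0, 10, 0.0058, -0.0117, 0, 0, 0, 0, 10, 0.0084, -0.0152, 0, 0, 0, 0]
-129 -> -149 [10, 0.0029, -0.0033, 0, 0, 0, 0, 10, 0.0061, -0.0063, 0, 0, 0, 0, 10, 0.0095, -0.009, 0, 0, 0, 0, 10, 0.0131, -0.0114, 0, 0, 0, 0]
-149 -> -169 [10, 0.0038, -0.0021, 0, 0, 0, 0, 10, 0.0078, -0.0038, 0, 0, 0, 0, 10, 0.012, -0.0052, 0, 0, 0, 0, 10, 0.0162, -0.0062, 0, 0, 0, 0]
-169 -> -189 [10, 0.0043, -0.0006, 0, 0, 0, 0, 10, 0.0087, -0.0009, 0, 0, 0, 0, 10, 0.013, -0.0008, 0, 0, 0, 0, 10, 0.0174, -0.0003, 0, 0, 0, 0]
-189 -> -209 [10, 0.0043, 0.0009, 0, 0, 0, 0, 10, 0.0085, 0.0021, 0, 0, 0, 0, 10, 0.0125, 0.0037, 0, 0, 0, 0, 10, 
[... 476 characters left out ...]
1, 0.0044, 0, 0, 0, 0, 10, -0.0006, 0.0087, 0, 0, 0, 0, 10, -0.0015, 0.013, 0, 0, 0, 0, 10, -0.0027, 0.0172, 0, 0, 0, 0]
-289 -> -309 [10, -0.0016, 0.0041, 0, 0, 0, 0, 10, -0.0035, 0.008, 0, 0, 0, 0, 10, -0.0058, 0.0117, 0, 0, 0, 0, 10, -0.0084, 0.0152, 0, 0, 0, 0]
-309 -> -329 [10, -0.0029, 0.0033, 0, 0, 0, 0, 10, -0.0061, 0.0063, 0, 0, 0, 0, 10, -0.0095, 0.009, 0, 0, 0, 0, 10, -0.0131, 0.0114, 0, 0, 0, 0]
-329 -> -349 [10, -0.0038, 0.0021, 0, 0, 0, 0, 10, -0.0078, 0.0038, 0, 0, 0, 0, 10, -0.012, 0.0052, 0, 0, 0, 0, 10, -0.0162, 0.0062, 0, 0, 0, 0]
-349 -> -369 [10, -0.0043, 0.0006, 0, 0, 0, 0, 10, -0.0087, 0.0009, 0, 0, 0, 0, 10, -0.013, 0.0008, 0, 0, 0, 0, 10, -0.0174, 0.0003, 0, 0, 0, 0]
```

Request:
play_rows --series '[10, 0.0001, -0.0044, 0, 0, 0, 0, 10, 0.0006, -0.0087, 0, 0, 0, 0, 10, 0.0015, -0.013, 0, 0, 0, 0, 10, 0.0027, -0.0172, 0, 0, 0, 0]'

```text
time: 6.27
position: [0.5675, -0.0267, 0.2521]
tool_rot: [2.219, 2.216, 0.008]
ft_force: [9.5, -0.4, -3.7]
grip_width: 0.151
```

Run:
```python
from h import *
st();ptr();st()
```

```text
t 6.27 pos [ 0.5675 -0.0267  0.2521] r 0.0478 ang -105.18  F.cw -9.23 F.rad -2.14 Fz -3.73 tz -0.00 w 0.151
ptr ang 4.30 r 0.0371 area 59 px [349.  161.2]
t 6.32 pos [ 0.5666 -0.0264  0.2521] r 0.0478 ang -106.32  F.cw -7.53 F.rad -2.45 Fz -4.52 tz 0.03 w 0.156
```

Request:
play_rows --series '[10, 0.0016, -0.0041, 0, 0, 0, 0, 10, 0.0035, -0.008, 0, 0, 0, 0]'

```text
time: 6.48
position: [0.5596, -0.0238, 0.2521]
tool_rot: [2.219, 2.215, 0.007]
ft_force: [8.9, -0.8, -3.9]
grip_width: 0.156
```

Run:
```python
from h import *
st();ptr();st()
im=get_image("side");cv2.imwrite("pics/s5.png",cv2.resize(im["frame"][220:290,220:290,::-1],None,fx=8,fy=8,interpolation=cv2.INTER_CUBIC));st()
a=-119;rows(a,[a-5,a-10])
```

```text
t 6.48 pos [ 0.5596 -0.0238  0.2521] r 0.0478 ang -115.27  F.cw -8.45 F.rad -3.07 Fz -3.91 tz 0.06 w 0.156
ptr ang -5.30 r 0.0372 area 49 px [359.4 174.1]
t 6.53 pos [ 0.5587 -0.0233  0.2521] r 0.0478 ang -116.45  F.cw -7.39 F.rad -2.83 Fz -4.12 tz 0.01 w 0.148
t 6.58 pos [ 0.5587 -0.0234  0.252 ] r 0.0479 ang -116.33  F.cw -5.54 F.rad -3.28 Fz -4.56 tz 0.05 w 0.153
-119 -> -129 [10, 0.0023, -0.0037, 0, 0, 0, 0, 10, 0.0049, -0.0072, 0, 0, 0, 0]
```

View pics/s5.png

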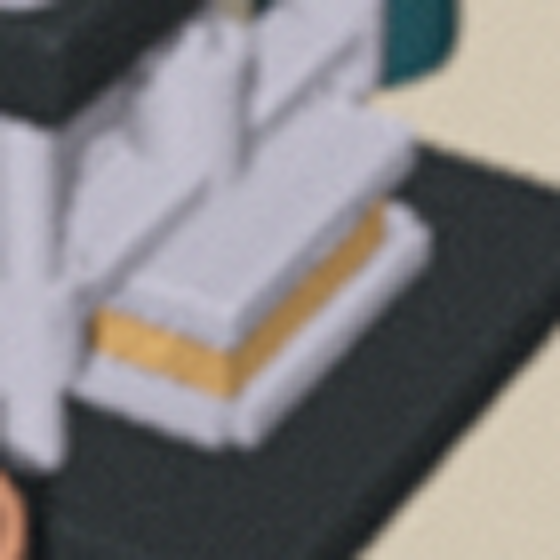

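Run:
```python
from h import *
for a in range(-119,-300,-15): rows(a,[a-5,a-10,a-15])
```

```text
-119 -> -134 [10, 0.0023, -0.0037, 0, 0, 0, 0, 10, 0.0049, -0.0072, 0, 0, 0, 0, 10, 0.0078, -0.0105, 0, 0, 0, 0]
-134 -> -149 [10, 0.0032, -0.003, 0, 0, 0, 0, 10, 0.0066, -0.0057, 0, 0, 0, 0, 10, 0.0102, -0.0081, 0, 0, 0, 0]
-149 -> -164 [10, 0.0038, -0.0021, 0, 0, 0, 0, 10, 0.0078, -0.0038, 0, 0, 0, 0, 10, 0.012, -0.0052, 0, 0, 0, 0]
-164 -> -179 [10, 0.0042, -0.001, 0, 0, 0, 0, 10, 0.0086, -0.0017, 0, 0, 0, 0, 10, 0.0129, -0.0019, 0, 0, 0, 0]
-179 -> -194 [10, 0.0044, 0.0001, 0, 0, 0, 0, 10, 0.0087, 0.0006, 0, 0, 0, 0, 10, 0.013, 0.0015, 0, 0, 0, 0]
-194 -> -209 [10, 0.0042, 0.0012, 0, 0, 0, 0, 10, 0.0082, 0.0028, 0, 0, 0, 0, 10, 0.0121, 0.0048, 0, 0, 0, 0]
-209 -> -224 [10, 0.0037, 0.0023, 0, 0, 0, 0, 10, 0.0072, 0.0049, 0, 0, 0, 0, 10, 0.0105, 0.0078, 0, 0, 0, 0]
-224 -> -239 [10, 0.003, 0.0032, 0, 0, 0, 0, 10, 0.0057, 0.0066, 0, 0, 0, 0, 10, 0.0081, 0.0102, 0, 0, 0, 0]
-239 -> -254 [10, 0.0021, 0.0038, 0, 0, 0, 0, 10, 0.0038, 0.0078, 0, 0, 0, 0, 10, 0.0052, 0.012, 0, 0, 0, 0]
-254 -> -269 [10, 0.001, 0.0042, 0, 0, 0, 0, 10, 0.0017, 0.0086, 0, 0, 0, 0, 10, 0.0019, 0.0129, 0, 0, 0, 0]
-269 -> -284 [10, -0.0001, 0.0044, 0, 0, 0, 0, 10, -0.0006, 0.0087, 0, 0, 0, 0, 10, -0.0015, 0.013, 0, 0, 0, 0]
-284 -> -299 [10, -0.0012, 0.0042, 0, 0, 0, 0, 10, -0.0028, 0.0082, 0, 0, 0, 0, 10, -0.0048, 0.0121, 0, 0, 0, 0]
-299 -> -314 [10, -0.0023, 0.0037, 0, 0, 0, 0, 10, -0.0049, 0.0072, 0, 0, 0, 0, 10, -0.0078, 0.0105, 0, 0, 0, 0]
```

Request:
play_rows --series '[10, 0.0013, -0.0037, 0, 0, 0, 0, 10, 0.0034, -0.0072, 0, 0, 0, 0, 10, 0.0063, -0.0105, 0, 0, 0, 0]'

```text
time: 6.83
position: [0.5494, -0.0175, 0.2521]
tool_rot: [2.219, 2.214, 0.008]
ft_force: [8.9, -1.1, -5.3]
grip_width: 0.153
```

Run:
```python
from h import *
st();ptr();st()
```

```text
t 6.83 pos [ 0.5494 -0.0175  0.2521] r 0.0480 ang -129.60  F.cw -7.52 F.rad -4.86 Fz -5.25 tz -0.02 w 0.153
ptr ang -17.85 r 0.0373 area 36 px [370.  193.7]
t 6.88 pos [ 0.5486 -0.0168  0.2521] r 0.0480 ang -130.88  F.cw -5.98 F.rad -5.85 Fz -5.15 tz 0.03 w 0.152
```

Request:
play_rows --series '[10, 0.0047, -0.003, 0, 0, 0, 0, 10, 0.0091, -0.0057, 0, 0, 0, 0, 10, 0.0132, -0.0081, 0, 0, 0, 0]'

```text
time: 7.13
position: [0.5401, -0.0072, 0.2521]
tool_rot: [2.221, 2.211, 0.0]
ft_force: [5.6, -5.9, -3.4]
grip_width: 0.155
```

Run:
```python
from h import *
st();ptr();st()
im=get_image("wrist");cv2.imwrite("pics/w6.png",im["frame"][:,:,::-1])
```

```text
t 7.13 pos [ 0.5401 -0.0072  0.2521] r 0.0480 ang -146.28  F.cw -8.03 F.rad -1.32 Fz -3.39 tz -0.03 w 0.155
ptr ang -33.21 r 0.0367 area 37 px [374.6 218.4]
t 7.18 pos [ 0.5393 -0.0062  0.2521] r 0.0481 ang -147.75  F.cw -6.93 F.rad -0.66 Fz -3.50 tz -0.03 w 0.155
```

View pics/w6.png

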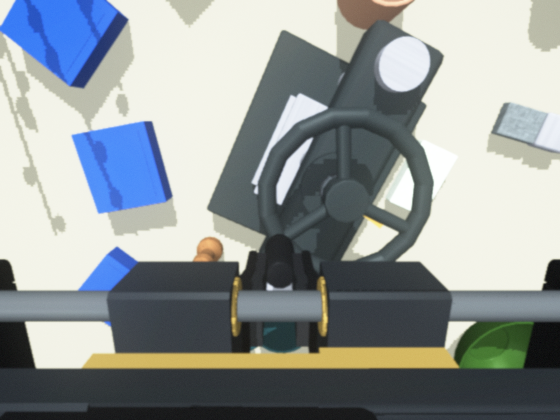

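Request:
play_rows --series '[10, 0.0038, -0.0021, 0, 0, 0, 0, 10, 0.0078, -0.0038, 0, 0, 0, 0, 10, 0.012, -0.0052, 0, 0, 0, 0]'

```text
time: 7.48
position: [0.5343, 0.0037, 0.252]
tool_rot: [2.222, 2.21, -0.003]
ft_force: [3.6, -6.5, -2.0]
grip_width: 0.151
```

Run:
```python
from h import *
st();ptr();st()
```

```text
t 7.48 pos [0.5343 0.0037 0.252 ] r 0.0484 ang -160.94  F.cw -7.32 F.rad -1.24 Fz -2.00 tz -0.00 w 0.151
ptr ang -46.36 r 0.0359 area 56 px [372.9 239.6]
t 7.53 pos [0.5338 0.005  0.2521] r 0.0484 ang -162.55  F.cw -7.08 F.rad -0.97 Fz -1.20 tz 0.05 w 0.154
```

Request:
play_rows --series '[10, 0.0042, -0.001, 0, 0, 0, 0, 10, 0.0086, -0.0017, 0, 0, 0, 0, 10, 0.0129, -0.0019, 0, 0, 0, 0]'

```text
time: 7.78
position: [0.5314, 0.016, 0.252]
tool_rot: [2.223, 2.21, -0.007]
ft_force: [0.5, -8.8, 0.5]
grip_width: 0.154
```

Run:
```python
from h import *
st();ptr();st()
im=get_image("side");cv2.imwrite("pics/s6.png",cv2.resize(im["frame"][220:290,220:290,::-1],None,fx=8,fy=8,interpolation=cv2.INTER_CUBIC));st()
```

```text
t 7.78 pos [0.5314 0.016  0.252 ] r 0.0488 ang -175.85  F.cw -8.80 F.rad 0.12 Fz 0.50 tz -0.05 w 0.154
ptr ang -60.24 r 0.0327 area 40 px [364.4 257.7]
t 7.83 pos [0.5312 0.0172 0.252 ] r 0.0489 ang -177.32  F.cw -7.08 F.rad -0.90 Fz -0.51 tz -0.02 w 0.146
t 7.88 pos [0.5312 0.0171 0.252 ] r 0.0489 ang -177.20  F.cw -5.24 F.rad 0.77 Fz 0.52 tz -0.00 w 0.153
```

View pics/s6.png

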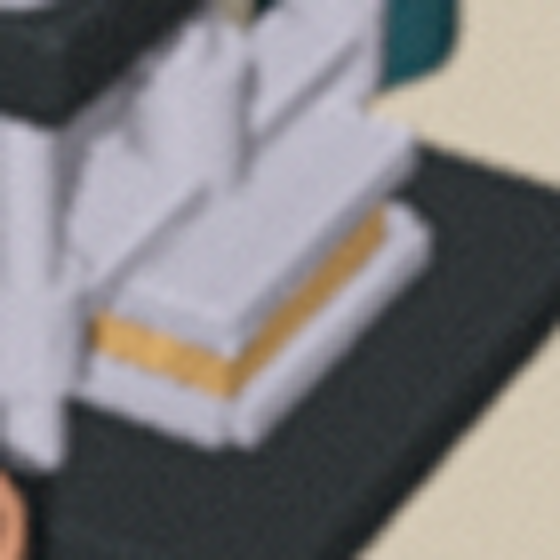

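Request:
play_rows --series '[10, 0.0044, 0.0001, 0, 0, 0, 0, 10, 0.0087, 0.0006, 0, 0, 0, 0, 10, 0.013, 0.0015, 0, 0, 0, 0]'

```text
time: 8.13
position: [0.5316, 0.0283, 0.2519]
tool_rot: [2.225, 2.21, -0.012]
ft_force: [-4.1, -9.8, 3.4]
grip_width: 0.155
```

Run:
```python
from h import *
st();get_image("side");st()
```

```text
t 8.13 pos [0.5316 0.0283 0.2519] r 0.0492 ang 169.75  F.cw -10.39 F.rad 2.29 Fz 3.41 tz -0.03 w 0.155
t 8.18 pos [0.5317 0.0296 0.2519] r 0.0494 ang 168.16  F.cw -9.49 F.rad 0.86 Fz 1.54 tz -0.01 w 0.155
```

Request:
play_rows --series '[10, 0.0025, 0.0007, 0, 0, 0, 0, 10, 0.005, 0.0015, 0, 0, 0, 0]'

```text
time: 8.35
position: [0.5325, 0.0332, 0.2519]
tool_rot: [2.225, 2.211, -0.014]
ft_force: [-5.2, -8.1, 3.5]
grip_width: 0.156
```

Run:
```python
from h import *
st();get_image("side");st();ptr()
```

```text
t 8.35 pos [0.5325 0.0332 0.2519] r 0.0495 ang 163.90  F.cw -9.26 F.rad 2.71 Fz 3.50 tz -0.04 w 0.156
t 8.40 pos [0.5326 0.0341 0.2519] r 0.0496 ang 162.92  F.cw -9.52 F.rad 2.42 Fz 2.98 tz -0.03 w 0.154
no ptr 342.4656108504144 245.34069679048378
```

Request:
play_rows --series '[10, 0.004, 0.0007, 0, 0, 0, 0, 10, 0.0079, 0.0022, 0, 0, 0, 0]'

```text
time: 8.62
position: [0.5348, 0.0406, 0.2519]
tool_rot: [2.226, 2.21, -0.014]
ft_force: [-4.1, -10.4, 4.4]
grip_width: 0.156
```

Run:
```python
from h import *
st();im=get_image("side");st();cv2.imwrite("pics/s7.png",cv2.resize(im["frame"][220:290,220:290,::-1],None,fx=8,fy=8,interpolation=cv2.INTER_CUBIC))
```

```text
t 8.62 pos [0.5348 0.0406 0.2519] r 0.0499 ang 154.97  F.cw -11.19 F.rad -0.73 Fz 4.35 tz -0.00 w 0.156
t 8.67 pos [0.5352 0.0418 0.2519] r 0.0501 ang 153.49  F.cw -10.49 F.rad -0.66 Fz 2.47 tz 0.01 w 0.153
```

View pics/s7.png

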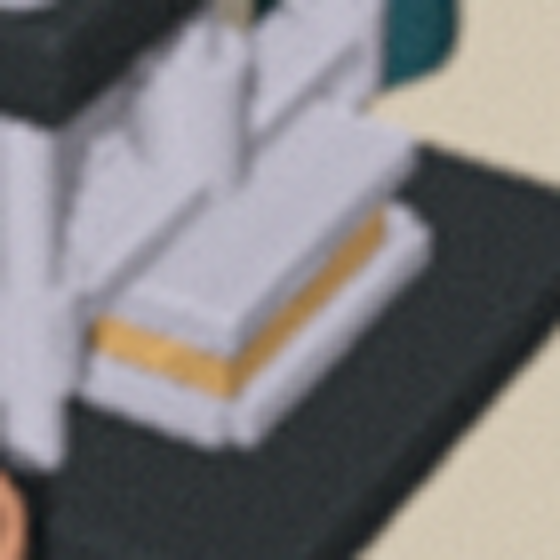

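Request:
play_rows --series '[10, 0.0022, 0.0014, 0, 0, 0, 0, 10, 0.0044, 0.0029, 0, 0, 0, 0]'

```text
time: 8.83
position: [0.5371, 0.0454, 0.2518]
tool_rot: [2.226, 2.212, -0.015]
ft_force: [-8.3, -9.7, 5.3]
grip_width: 0.156
```

Run:
```python
from h import *
st();im=get_image("side");st();im=get_image("side");st();im=get_image("side");st()
```

```text
t 8.83 pos [0.5371 0.0454 0.2518] r 0.0501 ang 148.91  F.cw -12.62 F.rad 2.11 Fz 5.31 tz 0.00 w 0.156
t 8.88 pos [0.5374 0.0461 0.2519] r 0.0502 ang 148.05  F.cw -12.15 F.rad 0.16 Fz 4.66 tz 0.02 w 0.153
t 8.93 pos [0.5374 0.046  0.2519] r 0.0502 ang 148.13  F.cw -10.67 F.rad 0.81 Fz 3.95 tz -0.10 w 0.153
t 8.98 pos [0.5374 0.046  0.2519] r 0.0502 ang 148.10  F.cw -10.21 F.rad 0.75 Fz 4.44 tz 0.03 w 0.150
```

Run:
```python
from h import *
for n,(y,x) in(("scene",(185,190)),("side",(155,180))):
    im=get_image(n);cv2.imwrite(f"pics/{n}8.png",cv2.resize(im["frame"][y:y+100,x:x+130,::-1],None,fx=6,fy=6,interpolation=cv2.INTER_CUBIC))
    for a in(-70,-80,-90,-100):
        u,v=proj(im,[AX[0]+.037*np.cos(np.radians(a)),AX[1]+.037*np.sin(np.radians(a)),.207]);print(n,a,(u-x)*6,(v-y)*6)
    print((np.array(proj(im,[*AX,.207]))-[x,y])*6)
st()
```

```text
scene -70 361.9665108636246 309.958983448315
scene -80 359.1041150132553 297.03756083004765
scene -90 359.3774216508017 283.99523428151747
scene -100 362.7337316561534 271.2287640976294
[461.52065099 289.02161341]
side -70 358.96915163146724 202.39192916661352
side -80 374.83648142142715 201.17811437234974
side -90 390.8596490191803 201.34172165477833
side -100 406.5879345874708 202.87750353838703
[380.67089053 247.63107495]
t 9.08 pos [0.5374 0.046  0.2519] r 0.0502 ang 148.10  F.cw -10.48 F.rad 0.34 Fz 4.25 tz -0.02 w 0.150
```

View pics/scene8.png

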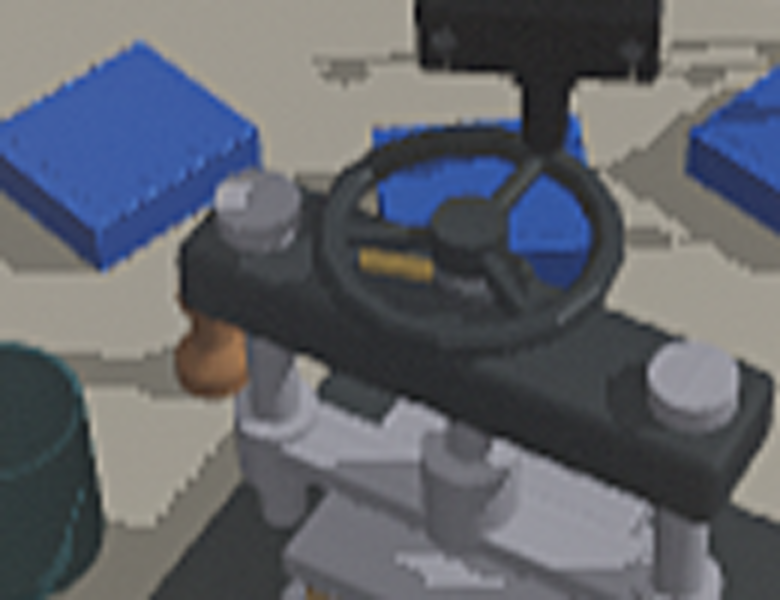

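View pics/side8.png

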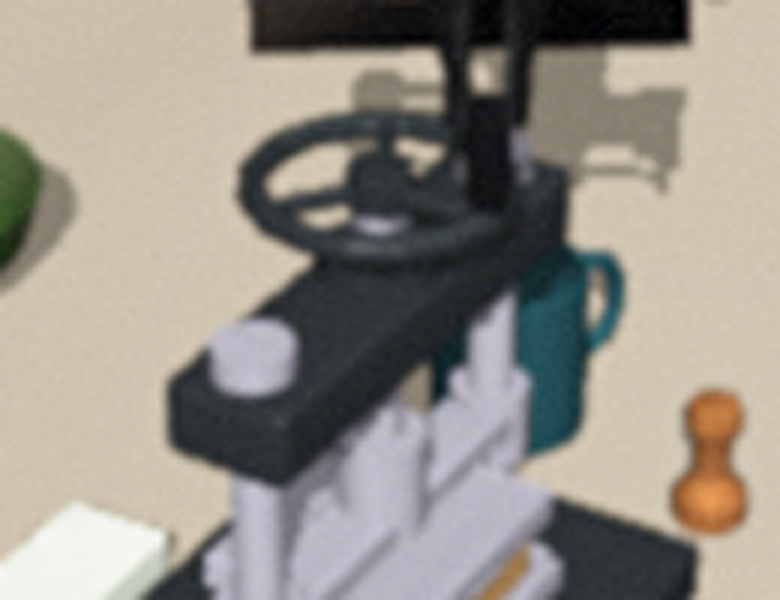

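```bash
cat >> h.py <<'E'
def sptr():
    im=get_image("scene");h=cv2.cvtColor(im["frame"],cv2.COLOR_RGB2HSV)
    u,v=proj(im,[*AX,.207]);yy,xx=np.mgrid[:420,:560]
    m=cv2.inRange(h,(14,90,60),(34,255,255));m[(abs(xx-u)>28)|(abs(yy-v)>20)]=0
    n,l,s,c=cv2.connectedComponentsWithStats(m)
    for i in range(1,n):
        if s[i,4]>5:
            p=onz(im,*c[i],.207)[:2]-AX;M=cv2.moments((l==i).astype(np.uint8),True)
            t=.5*np.degrees(np.arctan2(2*M["mu11"],M["mu20"]-M["mu02"]))
            print("sptr px %s area %d bbox %s r %.4f ang %.2f tilt %.1f"%(c[i].round(2),s[i,4],s[i,:4],np.hypot(*p),np.degrees(np.arctan2(p[1],p[0])),t))
E
python3 - <<'E'
from h import *
sptr()
rows(-216,list(range(-206,-115,10)))
E
```

```text
sptr px [255.79 228.71] area 42 bbox [250 227  12   5] r 0.0279 ang -114.82 tilt 10.3
-216 -> -116 [10, -0.0075, -0.0045, 0, 0, 0, 0, 10, -0.0156, -0.0076, 0, 0, 0, 0, 10, -0.0242, -0.0093, 0, 0, 0, 0, 10, -0.0329, -0.0094, 0, 0, 0, 0, 10, -0.0415, -0.0081, 0, 0, 0, 0, 10, -0.0497, -0.0052, 0, 0, 0, 0, 10, -0.0573, -0.001, 0, 0, 0, 0, 10, -0.0641, 0.0045, 0, 0, 0, 0, 10, -0.0698, 0.0111, 0, 0, 0, 0, 10, -0.0743, 0.0185, 0, 0, 0, 0]
```

Request:
play_rows --series '[10, -0.0075, -0.0045, 0, 0, 0, 0, 10, -0.0156, -0.0076, 0, 0, 0, 0, 10, -0.0242, -0.0093, 0, 0, 0, 0, 10, -0.0329, -0.0094, 0, 0, 0, 0, 10, -0.0415, -0.0081, 0, 0, 0, 0, 10, -0.0497, -0.0052, 0, 0, 0, 0, 10, -0.0573, -0.001, 0, 0, 0, 0, 10, -0.0641, 0.0045, 0, 0, 0, 0, 10, -0.0698, 0.0111, 0, 0, 0, 0, 10, -0.0743, 0.0185, 0, 0, 0, 0]'

```text
time: 9.97
position: [0.5569, -0.0225, 0.252]
tool_rot: [-2.222, -2.22, 0.002]
ft_force: [-0.3, 1.3, -0.4]
grip_width: 0.151
```

Run:
```python
from h import *
st();sptr();st()
for a in range(-116,-90,5): rows(a,[a+5])
```

```text
t 9.97 pos [ 0.5569 -0.0225  0.252 ] r 0.0479 ang -118.79  F.cw 0.91 F.rad -1.04 Fz -0.36 tz 0.04 w 0.151
sptr px [255.78 228.76] area 41 bbox [250 227  12   5] r 0.0278 ang -114.58 tilt 10.3
t 10.02 pos [ 0.5587 -0.0234  0.252 ] r 0.0479 ang -116.47  F.cw -2.22 F.rad -2.70 Fz 1.64 tz -0.00 w 0.159
-116 -> -111 [10, -0.0017, 0.004, 0, 0, 0, 0]
-111 -> -106 [10, -0.0014, 0.0041, 0, 0, 0, 0]
-106 -> -101 [10, -0.001, 0.0042, 0, 0, 0, 0]
-101 -> -96 [10, -0.0006, 0.0043, 0, 0, 0, 0]
-96 -> -91 [10, -0.0003, 0.0044, 0, 0, 0, 0]
-91 -> -86 [10, 0.0001, 0.0044, 0, 0, 0, 0]
```

Play confirmed: the pointer is unmoved and the force is near zero. I'll take up the rest in small steps.

Request:
play_rows --series '[10, -0.0017, 0.004, 0, 0, 0, 0, 10, -0.0017, 0.004, 0, 0, 0, 0]'

```text
time: 10.18
position: [0.5612, -0.0243, 0.252]
tool_rot: [2.223, 2.22, -0.001]
ft_force: [-0.8, -0.5, 0.7]
grip_width: 0.148
```

Run:
```python
from h import *
st();sptr();st()
```

```text
t 10.18 pos [ 0.5612 -0.0243  0.252 ] r 0.0477 ang -113.24  F.cw 0.55 F.rad 0.81 Fz 0.69 tz 0.00 w 0.148
sptr px [255.78 228.76] area 41 bbox [250 227  12   5] r 0.0278 ang -114.58 tilt 10.3
t 10.23 pos [ 0.5608 -0.0242  0.2519] r 0.0477 ang -113.77  F.cw -0.51 F.rad 1.32 Fz 0.68 tz 0.01 w 0.154
```

Request:
play_rows --series '[10, -0.0014, 0.0041, 0, 0, 0, 0, 10, -0.0014, 0.0041, 0, 0, 0, 0]'

```text
time: 10.4
position: [0.5651, -0.0258, 0.2519]
tool_rot: [2.222, 2.219, -0.001]
ft_force: [-0.8, -2.4, 1.7]
grip_width: 0.155
```

Run:
```python
from h import *
st();sptr();st()
```

```text
t 10.40 pos [ 0.5651 -0.0258  0.2519] r 0.0477 ang -108.20  F.cw -0.01 F.rad 2.57 Fz 1.67 tz 0.00 w 0.155
sptr px [255.78 228.76] area 41 bbox [250 227  12   5] r 0.0278 ang -114.58 tilt 10.3
t 10.45 pos [ 0.5649 -0.0257  0.252 ] r 0.0476 ang -108.45  F.cw -1.11 F.rad 2.38 Fz 1.22 tz 0.00 w 0.155
```

Request:
play_rows --series '[10, -0.001, 0.0042, 0, 0, 0, 0, 10, -0.001, 0.0042, 0, 0, 0, 0]'

```text
time: 10.62
position: [0.5696, -0.0269, 0.252]
tool_rot: [2.222, 2.219, -0.001]
ft_force: [-0.6, -4.1, 1.4]
grip_width: 0.153
```

Run:
```python
from h import *
st();sptr();st()
```

```text
t 10.62 pos [ 0.5696 -0.0269  0.252 ] r 0.0476 ang -102.66  F.cw -0.32 F.rad 4.09 Fz 1.40 tz 0.02 w 0.153
sptr px [255.79 228.71] area 42 bbox [250 227  12   5] r 0.0279 ang -114.82 tilt 10.3
t 10.67 pos [ 0.5694 -0.0269  0.252 ] r 0.0476 ang -102.93  F.cw -0.92 F.rad 3.70 Fz 2.21 tz 0.06 w 0.148
```

Request:
play_rows --series '[10, -0.0016, 0.0043, 0, 0, 0, 0, 10, -0.0021, 0.0043, 0, 0, 0, 0]'

```text
time: 10.83
position: [0.5734, -0.0277, 0.2519]
tool_rot: [-2.221, -2.22, 0.0]
ft_force: [-1.3, -2.1, 2.3]
grip_width: 0.152
```

Run:
```python
from h import *
st();sptr();st()
```

```text
t 10.83 pos [ 0.5734 -0.0277  0.2519] r 0.0477 ang -97.92  F.cw 0.98 F.rad 2.25 Fz 2.31 tz -0.07 w 0.152
sptr px [255.71 228.79] area 42 bbox [250 227  12   5] r 0.0279 ang -114.28 tilt 9.7
t 10.88 pos [ 0.5735 -0.0278  0.2519] r 0.0477 ang -97.87  F.cw 1.61 F.rad 2.79 Fz 2.02 tz 0.01 w 0.154
```

Request:
play_rows --series '[10, -0.0003, 0.0044, 0, 0, 0, 0, 10, -0.0003, 0.0044, 0, 0, 0, 0]'

```text
time: 11.05
position: [0.5774, -0.0281, 0.2519]
tool_rot: [-2.221, -2.22, 0.002]
ft_force: [-4.0, -3.4, 4.1]
grip_width: 0.148
```

Run:
```python
from h import *
st();sptr();st()
```

```text
t 11.05 pos [ 0.5774 -0.0281  0.2519] r 0.0477 ang -93.18  F.cw 3.85 F.rad 3.59 Fz 4.09 tz 0.04 w 0.148
sptr px [255.5 229.5] area 42 bbox [250 228  12   4] r 0.0273 ang -109.87 tilt 5.7
t 11.10 pos [ 0.5774 -0.0282  0.2519] r 0.0477 ang -93.17  F.cw 4.14 F.rad 3.66 Fz 3.39 tz 0.02 w 0.152
```

Request:
play_rows --series '[10, 0.0001, 0.0044, 0, 0, 0, 0, 10, 0.0001, 0.0044, 0, 0, 0, 0]'

```text
time: 11.27
position: [0.5818, -0.0283, 0.2519]
tool_rot: [-2.222, -2.22, 0.002]
ft_force: [-3.6, -3.2, 3.8]
grip_width: 0.155
```

Run:
```python
from h import *
st();sptr();st()
```

```text
t 11.27 pos [ 0.5818 -0.0283  0.2519] r 0.0478 ang -87.82  F.cw 3.69 F.rad 3.05 Fz 3.78 tz 0.05 w 0.155
sptr px [255.86 230.36] area 44 bbox [250 229  12   4] r 0.0256 ang -105.30 tilt 3.3
t 11.32 pos [ 0.5818 -0.0283  0.252 ] r 0.0478 ang -87.81  F.cw 4.12 F.rad 3.05 Fz 3.11 tz -0.00 w 0.154
```

Run:
```python
from h import *
for a in(-86,14,114): rows(a,list(range(a+10,a+101,10)))
rows(214,[224,234,244])
```

```text
-86 -> 14 [10, 0.0014, 0.0086, 0, 0, 0, 0, 10, 0.0042, 0.0168, 0, 0, 0, 0, 10, 0.0084, 0.0245, 0, 0, 0, 0, 10, 0.0139, 0.0312, 0, 0, 0, 0, 10, 0.0205, 0.037, 0, 0, 0, 0, 10, 0.028, 0.0415, 0, 0, 0, 0, 10, 0.0361, 0.0446, 0, 0, 0, 0, 10, 0.0447, 0.0462, 0, 0, 0, 0, 10, 0.0534, 0.0464, 0, 0, 0, 0, 10, 0.062, 0.045, 0, 0, 0, 0]
14 -> 114 [10, 0.0082, -0.0028, 0, 0, 0, 0, 10, 0.0159, -0.0071, 0, 0, 0, 0, 10, 0.0226, -0.0125, 0, 0, 0, 0, 10, 0.0284, -0.0191, 0, 0, 0, 0, 10, 0.0328, -0.0266, 0, 0, 0, 0, 10, 0.036, -0.0347, 0, 0, 0, 0, 10, 0.0376, -0.0433, 0, 0, 0, 0, 10, 0.0378, -0.052, 0, 0, 0, 0, 10, 0.0364, -0.0606, 0, 0, 0, 0, 10, 0.0336, -0.0689, 0, 0, 0, 0]
114 -> 214 [10, -0.0042, -0.0076, 0, 0, 0, 0, 10, -0.0097, -0.0144, 0, 0, 0, 0, 10, -0.0163, -0.0201, 0, 0, 0, 0, 10, -0.0238, -0.0246, 0, 0, 0, 0, 10, -0.0319, -0.0277, 0, 0, 0, 0, 10, -0.0405, -0.0294, 0, 0, 0, 0, 10, -0.0492, -0.0295, 0, 0, 0, 0, 10, -0.0578, -0.0282, 0, 0, 0, 0, 10, -0.066, -0.0253, 0, 0, 0, 0, 10, -0.0736, -0.0211, 0, 0, 0, 0]
214 -> 244 [10, -0.0068, 0.0055, 0, 0, 0, 0, 10, -0.0125, 0.0121, 0, 0, 0, 0, 10, -0.017, 0.0195, 0, 0, 0, 0]
```

Request:
play_rows --series '[10, 0.0014, 0.0086, 0, 0, 0, 0, 10, 0.0042, 0.0168, 0, 0, 0, 0, 10, 0.0084, 0.0245, 0, 0, 0, 0, 10, 0.0139, 0.0312, 0, 0, 0, 0, 10, 0.0205, 0.037, 0, 0, 0, 0, 10, 0.028, 0.0415, 0, 0, 0, 0, 10, 0.0361, 0.0446, 0, 0, 0, 0, 10, 0.0447, 0.0462, 0, 0, 0, 0, 10, 0.0534, 0.0464, 0, 0, 0, 0, 10, 0.062, 0.045, 0, 0, 0, 0]'

```text
time: 12.15
position: [0.6302, 0.0297, 0.252]
tool_rot: [2.222, 2.211, 0.001]
ft_force: [5.0, -8.3, 0.2]
grip_width: 0.156
```

Run:
```python
from h import *
st();sptr();ptr();st()
```

```text
t 12.15 pos [0.6302 0.0297 0.252 ] r 0.0513 ang 11.47  F.cw 9.17 F.rad 3.23 Fz 0.23 tz 0.05 w 0.156
ptr ang 15.33 r 0.0256 area 301 px [245.7 236.4]
t 12.25 pos [0.6296 0.0329 0.252 ] r 0.0514 ang 15.14  F.cw 5.38 F.rad 2.59 Fz -0.07 tz -0.01 w 0.151
```

Request:
play_rows --series '[10, 0.0082, -0.0028, 0, 0, 0, 0, 10, 0.0159, -0.0071, 0, 0, 0, 0, 10, 0.0226, -0.0125, 0, 0, 0, 0, 10, 0.0284, -0.0191, 0, 0, 0, 0, 10, 0.0328, -0.0266, 0, 0, 0, 0, 10, 0.036, -0.0347, 0, 0, 0, 0, 10, 0.0376, -0.0433, 0, 0, 0, 0, 10, 0.0378, -0.052, 0, 0, 0, 0, 10, 0.0364, -0.0606, 0, 0, 0, 0, 10, 0.0336, -0.0689, 0, 0, 0, 0]'

```text
time: 13.08
position: [0.5621, 0.0682, 0.252]
tool_rot: [2.218, 2.217, 0.013]
ft_force: [9.3, -2.1, -4.6]
grip_width: 0.153
```

Run:
```python
from h import *
st();sptr();st()
```

```text
t 13.08 pos [0.5621 0.0682 0.252 ] r 0.0518 ang 110.18  F.cw 8.06 F.rad -5.17 Fz -4.65 tz 0.04 w 0.153
sptr px [278.78 228.41] area 32 bbox [274 227  12   5] r 0.0296 ang 122.84 tilt -12.4
t 13.13 pos [0.5605 0.0673 0.2521] r 0.0516 ang 112.17  F.cw 6.50 F.rad -4.29 Fz -2.46 tz 0.02 w 0.151
```

Request:
play_rows --series '[10, -0.0052, -0.0076, 0, 0, 0, 0, 10, -0.0112, -0.0144, 0, 0, 0, 0, 10, -0.0178, -0.0201, 0, 0, 0, 0, 10, -0.0253, -0.0246, 0, 0, 0, 0, 10, -0.0334, -0.0277, 0, 0, 0, 0, 10, -0.042, -0.0294, 0, 0, 0, 0, 10, -0.0507, -0.0295, 0, 0, 0, 0, 10, -0.0593, -0.0282, 0, 0, 0, 0, 10, -0.0675, -0.0253, 0, 0, 0, 0, 10, -0.0751, -0.0211, 0, 0, 0, 0]'

```text
time: 13.97
position: [0.5365, -0.0011, 0.2519]
tool_rot: [-2.211, -2.223, -0.007]
ft_force: [-5.3, 7.5, 3.8]
grip_width: 0.15
```

Run:
```python
from h import *
st();sptr();st()
```

```text
t 13.97 pos [ 0.5365 -0.0011  0.2519] r 0.0481 ang -154.63  F.cw 9.05 F.rad 1.53 Fz 3.80 tz 0.02 w 0.150
t 14.02 pos [ 0.5376 -0.0035  0.2519] r 0.0482 ang -151.48  F.cw 6.08 F.rad 0.03 Fz 2.01 tz -0.01 w 0.152
```

Request:
play_rows --series '[10, -0.0068, 0.0055, 0, 0, 0, 0, 10, -0.0125, 0.0121, 0, 0, 0, 0, 10, -0.017, 0.0195, 0, 0, 0, 0, 10, -0.0201, 0.0277, 0, 0, 0, 0]'

```text
time: 14.35
position: [0.5628, -0.0249, 0.2519]
tool_rot: [-2.215, -2.22, 0.002]
ft_force: [-8.5, 1.4, 5.7]
grip_width: 0.15
```

Run:
```python
from h import *
st();sptr();st()
```

```text
t 14.35 pos [ 0.5628 -0.0249  0.2519] r 0.0476 ang -111.21  F.cw 8.43 F.rad 1.78 Fz 5.71 tz 0.05 w 0.150
sptr px [256.22 226.59] area 37 bbox [251 224  11   7] r 0.0309 ang -126.10 tilt 21.2
t 14.40 pos [ 0.5647 -0.0258  0.2518] r 0.0478 ang -108.63  F.cw 5.76 F.rad -0.28 Fz 5.62 tz -0.02 w 0.157
```

Request:
play_rows --series '[10, -0.001, 0.0042, 0, 0, 0, 0, 10, -0.0017, 0.0086, 0, 0, 0, 0, 10, -0.0017, 0.0086, 0, 0, 0, 0]'

```text
time: 14.65
position: [0.5723, -0.0276, 0.2519]
tool_rot: [-2.218, -2.22, 0.001]
ft_force: [-6.5, -0.8, 4.4]
grip_width: 0.154
```

Run:
```python
from h import *
st();sptr();st();sptr()
```

```text
t 14.65 pos [ 0.5723 -0.0276  0.2519] r 0.0477 ang -99.24  F.cw 6.33 F.rad 1.83 Fz 4.35 tz -0.04 w 0.154
sptr px [255.71 228.66] area 41 bbox [250 227  12   5] r 0.0281 ang -114.95 tilt 9.5
t 14.70 pos [ 0.5723 -0.0276  0.2519] r 0.0477 ang -99.23  F.cw 4.91 F.rad 1.33 Fz 4.79 tz -0.02 w 0.149
sptr px [255.71 228.66] area 41 bbox [250 227  12   5] r 0.0281 ang -114.95 tilt 9.5
```

Pointer is back at (255.71, 228.66) against (255.78, 228.73) when bearing, so the full turn is done. I'll back off a little into the play, then release and rise.

Request:
play_rows --series '[10, 0.0007, -0.0044, 0, 0, 0, 0, 10, 0.0017, -0.0086, 0, 0, 0, 0, 50, 0.0017, -0.0086, 0, 0, 0, 0, 50, 0.0017, -0.0086, 0, 0, 0, 0, 50, 0.0017, -0.0086, 0, 0, 0, 0, 50, 0.0017, -0.0086, 0, 0, 0, 0, 50, 0.0017, -0.0086, 0, 0, 0, 0]'

```text
time: 15.33
position: [0.5649, -0.0279, 0.2517]
tool_rot: [-2.222, -2.22, 0.0]
ft_force: [1.2, 0.6, -0.2]
grip_width: 0.439
```

Run:
```python
from h import *
st();sptr()
im=get_image("wrist");cv2.imwrite("pics/w9.png",im["frame"][:,:,::-1])
```

```text
t 15.33 pos [ 0.5649 -0.0279  0.2517] r 0.0498 ang -107.65  F.cw -1.00 F.rad -0.93 Fz -0.24 tz 0.00 w 0.439
sptr px [255.59 228.63] area 41 bbox [250 226  12   6] r 0.0284 ang -114.82 tilt 10.6
```

View pics/w9.png

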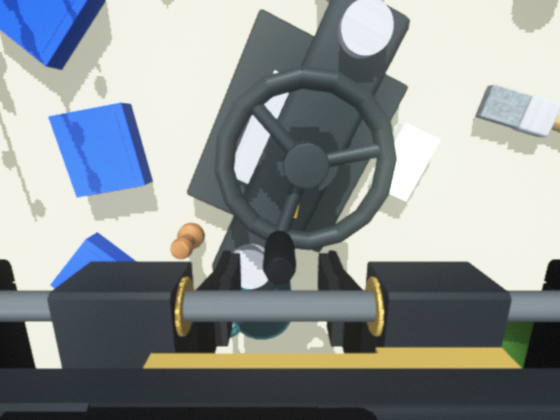

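The fingers are clear either side of the handle at (280,255), and the pointer hasn't moved. Now straight up.

Request:
play_rows --series '[50, 0, 0, -0.02, 0, 0, 0, 50, 0, 0, -0.05, 0, 0, 0, 50, 0, 0, -0.085, 0, 0, 0, 50, 0, 0, -0.12, 0, 0, 0, 50, -0.03, 0, -0.13, 0, 0, 0, 50, -0.06, 0, -0.13, 0, 0, 0, 50, -0.09, 0, -0.13, 0, 0, 0, 50, -0.12, 0, -0.13, 0, 0, 0, 50, -0.12, 0, -0.13, 0, 0, 0]'

```text
time: 16.18
position: [0.5639, -0.1566, 0.3808]
tool_rot: [2.234, 2.207, -0.006]
ft_force: [0.1, -0.8, -0.7]
grip_width: 0.501
```

```bash
python3 - <<'E'
from h import *
st();sptr();ptr()
for n in("wrist","scene","side"):
    im=get_image(n);cv2.imwrite(f"pics/{n}10.png",im["frame"][:,:,::-1])
E
python3 - <<'E'
import cv2,numpy as np
a=cv2.imread("pics/scene10.png")[190:360,160:400];b=cv2.imread("pics/side10.png")[160:350,150:390]
cv2.imwrite("pics/c10.png",np.hstack([cv2.resize(a,(400,283)),cv2.resize(b,(357,283))]))
E
```

```text
t 16.18 pos [ 0.5639 -0.1566  0.3808] r 0.1768 ang -95.22  F.cw -0.15 F.rad 0.81 Fz -0.68 tz 0.00 w 0.501
sptr px [255.7 228.7] area 40 bbox [250 227  12   5] r 0.0280 ang -114.71 tilt 9.5
ptr ang -95.43 r 0.0202 area 101 px [292.   40.3]
```

View pics/wrist10.png

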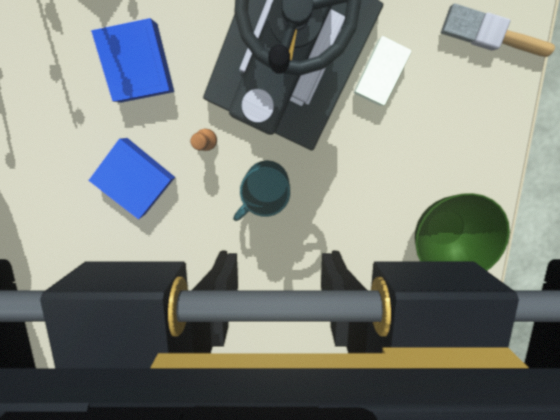

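View pics/c10.png

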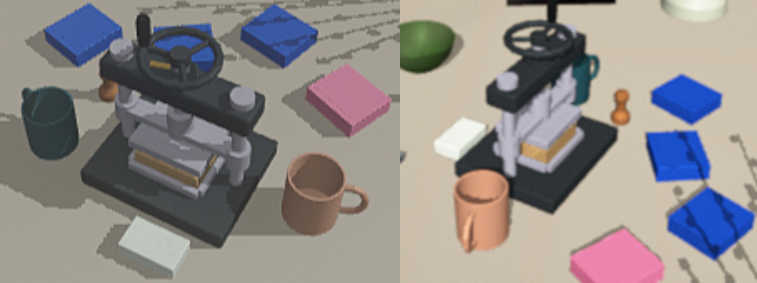

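Run:
```python
from bench import *
print(close_job())
```

```text
the job is handed in; nothing more can be done
None
```

I pressed the die onto its stop, wound the screw back up one full turn, let go of the wheel, and handed the job in at about 16 s.

- **Pressing down:** I gripped the handle and wound clockwise. The handle force rose from about 8.3 N of drag to about 12.6 N, some 4 N above the drag. That is roughly 105 N on the die, within the 40–180 N limits. Individual force readings scatter by about 1 N, so the figure is approximate. I judged that the die was on its stop from that rise in force. The pictures were too coarse to show the 1–4 mm sinking directly.
- **Winding back up:** Turning anticlockwise, I took up about 114° of free play. The brass pointer stayed still and the tangential force stayed within 2 N of zero during that. I then turned the screw a full 360°, using the pointer as the mark.
- **Last checks:** After I let go, the pointer was at scene pixel (255.7, 228.7), against (255.8, 228.7) while bearing on the die. That puts the turn within about 1–2°. The gripper was clear of everything, and the mugs, tags, stamp and look-alikes appear unmoved in the final pictures.
- **Disagreements:** The sideways force on the handle reached up to 6 N at times because my circle was 2–3 mm off centre, so I corrected it as I went. The pointer angles read from the wrist camera were off by several degrees because the view was partly blocked, so I relied on the fixed scene camera.

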